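# Open the cheese press

## Robot

A 6-joint arm with a two-finger parallel gripper is mounted at the origin on a cart in front of the work surface, level with it; the furniture and walls round the work are solid. World frame = base frame: x ahead of the robot, y to its left, z up, the work surface at z = 0. Lengths are in m, angles in degrees, forces in N, time in s.
With the tool pointing down it reaches from about 0.35 to 0.875 m from the base axis. Payload 4.2 kg.
Tool frame: the origin (TCP) lies midway between the tips of the shut fingers; the grasp point (between the pads) lies 19 mm behind it (r.pinch_z is the distance from the TCP to the grasp point, in m); z points along the fingers, y is the line along which they close (so a half turn about z gives the same grasp; the last joint's range is limited). The gripper opens to 87 mm and grips with 3 to 60 N. Pads are 19 mm wide; open, the fingers measure 117 mm over their backs; the gripper's body (75 mm by 190 mm) begins 51 mm behind the grasp point.
Start: joints at [83.744, 22.042, 0.453, 0, -68.411, -14.817], TCP at [0.225, 0.583, 0.223] pointing down, gripper open.
Joint ranges: [-179.83, 179.83], [-69.29, 118.12], [-61.27, 80.66], [-181.25, 117.63], [-171.15, -9.14], [-177.46, 177.46]. Speed limits (degrees/s): [159.86, 159.86, 180, 180, 180, 180].

## Interface

Orientations are given as a 3x3 rotation matrix whose columns are the frame's x, y, z axes.
In Python, from station import r, imaging, models gives the robot as it stands. The module is installed in compiled form; this text tells all that it offers.
- The arm moves only by the tool apply_moves, never from a script. Its argument "moves" is a list of rows, each a list of 2 entries, a list of its own where there are three numbers: the shift along the tool's x, y, z in m, then the turn about the tool's z in degrees. A call has 1 to 5 rows; each row shifts and turns the commanded pose from where the row before left it, along the tool's axes as they then stand; what a row does not reach is not made up. A row lasts 1/12 s, in which the tool goes at most 41.7 mm and 7.16 degrees, less where a joint would pass 70% of its speed; a pose out of reach is approached as far as the arm can. A call is refused whole if a number of a shift passes 0.0417 or a number of a turn 7.16, either way. A call with a gripper value outside its range is refused whole. "hand" is the finger opening in m, from 0 to 0.087, set as the call begins (left out, the last holds). The fingers move at their own pace and stop on an object; the grip force is fixed at half the most. Time passes only in rows, so rows that do not move let the fingers close. It gives the time, the measured TCP pose, the force, the opening and the grip force at its end, in the units of the state.
- r.sense(): the state, without advancing time (a new reading comes with each control period).
- imaging.capture(name): name is "side" or "top"; returns a dict with "frame" (384x512x3 uint8, blue, green, red), "intrinsics" (3x3 intrinsics, pixels), "eye" and "orientation" of the camera in the world. Camera axes: x right, y down, z forward; pixel columns grow to the right and rows downward; lengths in m; the calibration is good to about 2 mm. A picture is of the moment at which its call begins. There is no depth.
- r.finish_job(): hands the job in; it is judged then, once.
Trained networks look in a picture, given as the dict that the camera call returned (one of the last four; its "shot" number tells which), for a name from the list of things; names that differ only in an ending like _2 or _b are one class to them, and where a whole thing is asked for, a point or a joint stands for the part that bears it (a point fixed in the world has none). Each returns a list of dicts, best first, with "confidence" (0 to 1); they miss things now and then, are a little off and sometimes report something else, mostly with a low value. They report only what shows in the picture. A call takes as long as a camera call. They do not tell look-alikes from the thing itself.
- models.cut_out(picture, target): "region" (384x512 bool, what is visible of it) and "extent" ([left, top, width, height] as shares, 0 to 1, of the picture: columns of its width, rows of its height, round what is visible of it).
- models.place_of(picture, target): "at" ([column, row] as shares, 0 to 1, of the picture: columns of its width, rows of its height: a listed point, or the origin of a listed thing).
The state is a dict: "time_s": time; "joints": joint angles; "joint_velocities": joint speeds; "effort": joint torques, N m; "tcp_pos": TCP position; "ee_rot": TCP orientation; "wrist_force": force on the tool from outside, world axes, zero at the start; "moment": the same for the moment, N m; "gripper_width": opening from 0.0 (shut) to 1.0 (fully open); "gripper_force": force on a finger pad.
Only numpy, scipy, OpenCV 4.12 (cv2) and the standard library are available. Lean on these libraries where they do the work, as an engineer would, in place of code of your own. Each camera call takes 0.05 s, during which the arm holds its last target. There are 200 camera calls.

## Task

The cheese has had its time under the counter press: open the press. The pawl sits hooked under a ratchet tooth, so first wind the crank on a little to free it, but not on to the next tooth, and with the load off lift the pawl out gently, without forcing it, and throw it over to the front. Then wind the crank back until the brass collar on the ram comes gently up against the brass stop ring under the head and leave it there, with the mould standing where it was and the things round about undisturbed.

Things in the scene. Friction and masses are not known exactly. Their poses are not given: they have to be found in the camera images.
- press: counter press, fixed; origin on the worktop under its shaft, own x axis to its back, y left, z up. Base 220 x 170 mm, head 56 mm wide, 165 to 225 mm up. Along y through the head, 195 mm up, is the shaft: ratchet wheel (96 mm across, 12 hooked teeth) on its left end, crank on its right. A drag washer holds the shaft wherever it is left: 7 to 13 N at the crank knob turn it. Ram travel 20 mm per rad
- crank (a joint): turn of crank, shaft and ratchet wheel, rad, about the press's y axis; about 0 at the start, crank then 1.22 rad behind upright. Grows as it is wound on (crank going back and down, ram down), falls as it is wound back (crank coming up and over to the front, ram up), which the pawl blocks. Winding on to 0.1 to 0.2 unhooks the pawl; near 0.5 it drops into the next tooth
- crank_knob (a point): middle of the dark wooden crank knob, a cylinder 22 mm thick and 52 mm long along the press's y axis, fixed to the crank arm, on a 70 mm radius about the shaft; the arm begins 33 mm from this point on the press side, nothing lies beyond the knob on the other; it turns in the fingers as the crank goes round
- shaft_axis (a point): point on the shaft's axis in the plane in which crank_knob circles
- pawl (a joint): angle of the steel pawl, rad; about 0 hooked in a tooth, grows as it is lifted up and over to the front (towards the robot); past about 1.35 it falls on by itself and lies at 2.1 against its rest pin and stays there. Free of the tooth it takes about 1 N to lift; under a tooth it jams
- pawl_pin (a point): grip point on the pawl's lifting pin, a dark round pin 12 mm thick along the press's y axis, standing out 46 mm to the left of the pawl, with a red end disc 17 mm across; the point is 26 mm out from the pawl's face and 18 mm short of the red disc; the pin turns with the pawl on a 45 mm radius about pawl_pivot
- pawl_pivot (a point): point on the pawl's pivot axis (along the press's y axis) in the plane in which pawl_pin circles
- collar: brass stop collar, 36 mm across and 13 mm high, clamped on the square ram and rising with it; origin at the centre of its upper face; how high on the ram it is clamped differs from day to day
- stop_ring: brass stop ring under the head, 38 mm across and 4 mm thick; origin at the centre of its lower face, 161 mm above the worktop, straight above the collar; the press is open when the collar has come up to it, 28 to 34 mm from its start; the stop is rigid and is felt at the knob as a rise over the steady drag
- mould: white round cheese mould with a blue follower inside, loose, 64 mm across, 70 mm high, standing on the press's base; the sprung foot of the ram presses 18 mm down inside it at the start; origin at the centre of its underside
- small_bowl: white small bowl, 115 mm across, 51 mm high, left of the press; origin at the centre of its underside
- salt_shaker: steel salt shaker, 38 mm across, 72 mm high, in front of the press; origin at the centre of its underside
- board: round wooden coaster board, 100 mm across, 9 mm high, right in front; origin at the centre of its underside
Mind the look-alikes: they are no part of the job. What is shaped like the mould but green or pink is not meant.

How it is judged (in metres and radians):
On the way, in this order (a step that is already met when the one before it is completed fails the run):
1. the pawl is lifted out and thrown over to the front, with the press still wound down (value of joint pawl above 1.6 rad and value of joint crank above -0.05 rad), for 0.2 s.
2. the ram is wound up until its collar bears on the stop ring (distance between collar and stop_ring below 0.0025 m and contact force between collar and stop_ring above 2 N), for 0.2 s.
At the end, for the whole second after the job is handed in: collar within 2.5 mm of the stop ring, pawl lying thrown over to the front (beyond 1.6 rad), crank at rest, mould upright within 8 mm of where it stood (distance between collar and stop_ring below 0.0025 m and value of joint pawl above 1.6 rad and distance of mould from where it was at the start of the episode below 0.008 m and angle between mould's own z axis and vertical below 0.1 rad and linear speed of mould below 0.02 m/s and velocity of joint crank between -0.1 and 0.1 rad/s); the robot touches nothing.
It fails at once if the gripper forces the pawl against a tooth (more than 16 N between pawl and ratchet wheel while the fingers are on the pawl) (contact force between pawl and crank above 16 N and contact force between the fingers and pawl above 0.5 N).
It fails at once if the press is tightened to the next tooth (crank past 0.45 rad) (value of joint crank above 0.45 rad).
It fails at once if the collar is rammed against the stop ring (more than 45 N) (contact force between collar and stop_ring above 45 N).
It fails at once if the mould is disturbed (distance of mould from where it was at the start of the episode above 0.015 m or angle between mould's own z axis and vertical above 0.2 rad).
It fails at once if a bystander is moved by more than 20 mm (distance of any of small_bowl, salt_shaker, board from where it was at the start of the episode above 0.02 m).
It also fails if it takes over 72 s, if anything falls off the work surface, if the arm or the gripper's body presses on something with over 40 N, if the wrist force passes 120 N, or if a joint passes its speed limit or range.

## Working session

There is one attempt and no reset: what is moved stays moved. The work goes in short steps, Python scripts to look and compute and a tool call to move; the robot and the scene stay as the last step left them, time stands still between calls to the robot, and variables do not carry over. Pictures are saved under pics/ and viewed, at most 11 in all, crops included, and the job is handed in when it is done.

Besides the shell and the picture viewer there is one more tool, called after ">>>" as name([rows], argument=value, ...), one row to a line, values as JSON. apply_moves: Moves the arm, as the interface text tells. Its arguments: {"type":"object","properties":{"moves":{"type":"array"},"hand":{"type":"number"}},"required":["moves"]}

```bash
mkdir -p pics; cat > h.py <<'E'
from station import r, imaging, models
import numpy as np, cv2
def ray(p,at):
    K=np.array(p["intrinsics"]);h,w=p["frame"].shape[:2]
    R=np.array(p["orientation"])
    d=R@np.linalg.inv(K)@np.array([at[0]*w,at[1]*h,1]);return np.array(p["eye"]),d/np.linalg.norm(d)
def tri(a,b):
    A=np.zeros((3,3));c=np.zeros(3)
    for o,d in (a,b):
        M=np.eye(3)-np.outer(d,d);A+=M;c+=M@o
    x=np.linalg.solve(A,c)
    return x,[np.linalg.norm((np.eye(3)-np.outer(d,d))@(x-o)) for o,d in (a,b)]
def proj(p,X):
    q=np.array(p["orientation"]).T@(np.array(X)-np.array(p["eye"]));q=np.array(p["intrinsics"])@q;return q[:2]/q[2]
E
python3 - <<'E'
from h import *
s=imaging.capture("side");t=imaging.capture("top")
cv2.imwrite("pics/s0.png",s["frame"]);cv2.imwrite("pics/t0.png",t["frame"])
cv2.imwrite("pics/both.png",cv2.resize(np.vstack([s["frame"],t["frame"]]),None,fx=.78,fy=.78))
for p in(s,t):print(np.round(p["eye"],3),np.round(p["orientation"],2).tolist(),np.round(p["intrinsics"],0).tolist())
for n in "press crank_knob shaft_axis pawl_pin pawl_pivot collar stop_ring mould small_bowl salt_shaker board".split():
    a=models.place_of(s,n);b=models.place_of(t,n)
    f=lambda L,:[(np.round(np.array(x["at"])*[512,384],0).tolist(),round(x["confidence"],2)) for x in L[:3]]
    print(n,f(a),f(b))
    if a and b: 
        x,e=tri(ray(s,a[0]["at"]),ray(t,b[0]["at"]));print("   ",np.round(x,4),np.round(e,4))
st=r.sense();print({k:np.round(v,3).tolist() for k,v in st.items()}, r.pinch_z)
E
```

```text
[0.37  1.068 0.756] [[-0.98, -0.1, 0.14], [-0.17, 0.47, -0.87], [0.02, -0.88, -0.48]] [[371.0, 0.0, 260.0], [0.0, 371.0, 192.0], [0.0, 0.0, 1.0]]
[ 0.323 -0.055  1.276] [[-0.01, -0.98, 0.19], [-1.0, 0.01, -0.0], [-0.0, -0.19, -0.98]] [[385.0, 0.0, 259.0], [0.0, 385.0, 177.0], [0.0, 0.0, 1.0]]
press [([242.0, 235.0], 0.56)] [([231.0, 168.0], 0.68), ([253.0, 126.0], 0.31)]
    [0.5977 0.0382 0.0086] [0.0053 0.0053]
crank_knob [([224.0, 169.0], 0.56), ([241.0, 236.0], 0.53)] [([253.0, 126.0], 0.84)]
    [ 0.677  -0.0388  0.213 ] [0.0047 0.0047]
shaft_axis [] [([255.0, 150.0], 0.71)]
pawl_pin [] [([232.0, 170.0], 0.67), ([201.0, 163.0], 0.59)]
pawl_pivot [([263.0, 192.0], 0.59), ([240.0, 238.0], 0.34)] [([203.0, 181.0], 0.67)]
    [0.5171 0.1006 0.2203] [0.0031 0.0031]
collar [([243.0, 234.0], 0.61), ([231.0, 205.0], 0.57)] []
stop_ring [] []
mould [([185.0, 283.0], 0.87), ([285.0, 264.0], 0.72), ([290.0, 184.0], 0.72)] [([275.0, 220.0], 0.87), ([198.0, 223.0], 0.69), ([358.0, 207.0], 0.67)]
    [ 0.6402 -0.0489 -0.2852] [0.1993 0.1993]
small_bowl [([229.0, 268.0], 0.7)] [([185.0, 169.0], 0.89), ([201.0, 160.0], 0.61)]
    [ 0.6013  0.198  -0.0078] [0.002 0.002]
salt_shaker [([284.0, 237.0], 0.6)] [([232.0, 214.0], 0.51)]
    [0.4477 0.0364 0.016 ] [0.0009 0.0009]
board [([295.0, 200.0], 0.73), ([263.0, 192.0], 0.45)] [([321.0, 222.0], 0.66), ([184.0, 166.0], 0.59)]
    [ 0.4271 -0.2586 -0.0036] [0.0071 0.0071]
{'time_s': 1.2, 'joints': [83.742, 22.042, 0.454, -0.0, -68.413, -14.816], 'joint_velocities': [0.049, 0.039, -0.017, 0.072, 0.027, -0.093], 'effort': [-0.0, -39.048, 18.761, 4.224, 0.015, -0.0], 'tcp_pos': [0.225, 0.583, 0.223], 'ee_rot': [[0.933, -0.36, -0.0], [-0.36, -0.933, -0.0], [0.0, 0.0, -1.0]], 'wrist_force': [0.068, -0.205, 0.116], 'moment': [0.016, 0.019, -0.026], 'gripper_force': 0.0, 'gripper_width': 0.998} 0.0187
```

View pics/both.png

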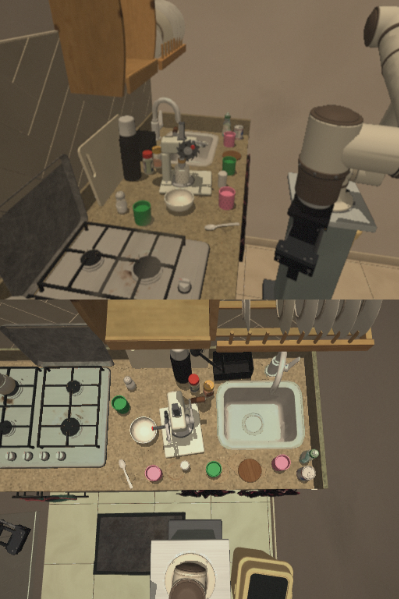

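The picture shows the press at about (240,210) in the side view and (232,165) in the top view. It is turned a little, with the shaker in front and the bowl to its left. I'll enlarge both.

```bash
python3 - <<'E'
import cv2,numpy as np
s=cv2.imread("pics/s0.png")[150:260,195:295];t=cv2.imread("pics/t0.png")[105:215,190:290]
cv2.imwrite("pics/c0.png",cv2.resize(np.hstack([s,t]),(800,440),interpolation=cv2.INTER_CUBIC))
E
```

```text
(no output)
```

View pics/c0.png

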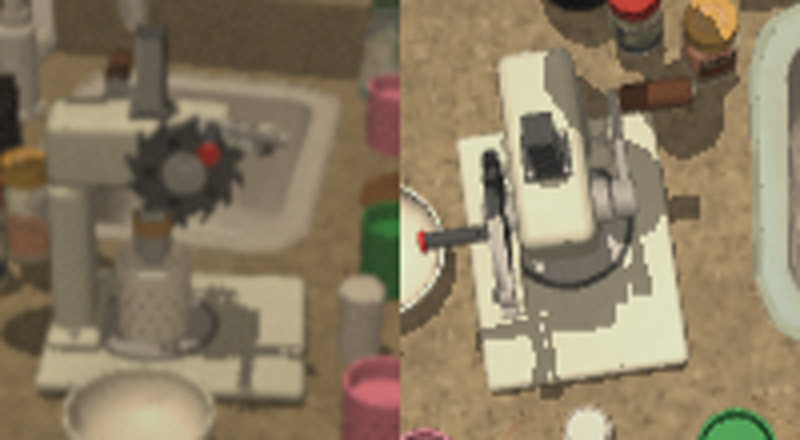

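```bash
cat >> h.py <<'E'
def T(s,t,a,b):
    return tri(ray(s,np.array(a)/[512,384]),ray(t,np.array(b)/[512,384]))
E
python3 - <<'E'
from h import *
s=imaging.capture("side");t=imaging.capture("top")
def C(n,p):
    return [(np.round((np.array(x["extent"])*[512,384,512,384]),1).tolist(),round(x["confidence"],2)) for x in models.cut_out(p,n)[:2]]
for n in["crank_knob","pawl_pin","collar","stop_ring","mould","press"]:print(n,C(n,s),C(n,t))
# red disc centroid
for p,w in((s,(225,260,170,205)),(t,(185,205,155,175))):
    f=p["frame"][w[2]:w[3],w[0]:w[1]].astype(int);m=(f[...,2]-np.maximum(f[...,0],f[...,1]))>60
    v,u=np.nonzero(m);print("red",u.mean()+w[0],v.mean()+w[2],m.sum())
def show(n,x):print(n,np.round(x[0],4),np.round(x[1],4))
R=T(s,t,(247,188.3),(195.5,165.2));show("red",R)
show("knob",T(s,t,(224.5,166.3),(253.8,128.5)))
# base corners from top at z~0.012, ,  shaft hub
def atz(p,uv,z):
    o,d=ray(p,np.array(uv)/[512,384]);return o+d*(z-o[2])/d[2]
for z in(.0,.02):
  for uv in((213,202.5),(261.2,194.5),(205,140)):print(z,uv,np.round(atz(t,uv,z),3))
print("knob ends z.219",np.round(atz(t,(246,129.5),.219),4),np.round(atz(t,(262.5,127.5),.219),4))
print("hub(side) ",np.round(atz(s,(241,193),.195),3))
E
```

```text
crank_knob [([220.9, 161.9, 36.1, 42.9], 0.62)] [([210.9, 124.3, 53.6, 36.1], 0.69), ([189.6, 116.6, 74.7, 84.7], 0.17)]
pawl_pin [([224.9, 162.5, 27.9, 38.9], 0.64), ([244.6, 177.1, 20.8, 12.6], 0.45)] [([196.0, 158.3, 21.4, 22.8], 0.49)]
collar [([211.8, 239.2, 37.6, 33.5], 0.65), ([228.0, 204.2, 9.9, 5.0], 0.55)] []
stop_ring [] [([210.8, 121.9, 54.4, 38.5], 0.44)]
mould [([283.1, 200.0, 18.8, 24.1], 0.87), ([170.4, 258.1, 21.6, 32.2], 0.87)] [([186.5, 209.6, 18.5, 22.2], 0.89), ([262.8, 209.6, 22.1, 19.3], 0.86)]
press [([205.3, 155.6, 67.5, 93.8], 0.68)] [([193.4, 115.7, 70.2, 88.9], 0.96), ([192.8, 158.5, 26.8, 25.2], 0.72)]
red 246.72222222222223 187.88888888888889 18
red 194.71428571428572 164.57142857142858 7
red [0.5611 0.1208 0.2362] [0.0007 0.0007]
knob [ 0.6711 -0.041   0.2228] [0.0003 0.0003]
0.0 (213, 202.5) [0.488 0.1   0.   ]
0.0 (261.2, 194.5) [ 0.513 -0.061  0.   ]
0.0 (205, 140) [0.705 0.13  0.   ]
0.02 (213, 202.5) [0.485 0.097 0.02 ]
0.02 (261.2, 194.5) [ 0.51  -0.061  0.02 ]
0.02 (205, 140) [0.699 0.127 0.02 ]
knob ends z.219 [ 0.6693 -0.0186  0.219 ] [ 0.6748 -0.066   0.219 ]
hub(side)  [0.588 0.08  0.195]
```

```bash
python3 - <<'E'
from h import *
s=imaging.capture("side");t=imaging.capture("top")
print(T(s,t,(167,115),(137,60)))
print("ramtop",T(s,t,(233,157),(226,137)))
E
```

```text
(array([0.74851802, 0.21695036, 0.47409542]), [np.float64(0.0031323386876020987), np.float64(0.0031323386876022257)])
ramtop (array([0.62415121, 0.03191386, 0.29275198]), [np.float64(0.0006781515609530689), np.float64(0.0006781515609529665)])
```

>>> apply_moves([
  [[0,0,-0.04],6.77],
  [[0,0,-0.04],6.77],
  [[0,0,-0.04],6.77],
  [[0,0,-0.04],6.77],
  [[0,0,0],6.77],
], hand=0.06)

```text
time_s: 2.42
tcp_pos: [0.2264, 0.5853, 0.3931]
ee_rot: [[0.57, -0.822, 0.006], [-0.822, -0.57, 0.017], [-0.01, -0.015, -1.0]]
wrist_force: [-0.3, 0.4, 2.2]
gripper_width: 0.73
gripper_force: 0.0
```

>>> apply_moves([
  [[0,0,0],6.77],
  [[0,0,0],6.77],
  [[0,0,0],6.77],
  [[0,0,0],6.77],
  [[0,0,0],0],
])

```text
time_s: 2.83
tcp_pos: [0.2247, 0.5831, 0.3826]
ee_rot: [[0.137, -0.991, -0.0], [-0.991, -0.137, 0.0], [-0.0, 0.0, -1.0]]
wrist_force: [0.3, 0.2, -0.8]
gripper_width: 0.694
gripper_force: 0.0
```

```bash
python3 - <<'E'
import cv2,numpy as np
s=cv2.imread("pics/s0.png")[0:200,60:260];t=cv2.imread("pics/t0.png")[0:200,120:320]
cv2.imwrite("pics/c1.png",cv2.resize(np.hstack([s,t]),(800,400),interpolation=cv2.INTER_CUBIC))
E
```

```text
(no output)
```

View pics/c1.png

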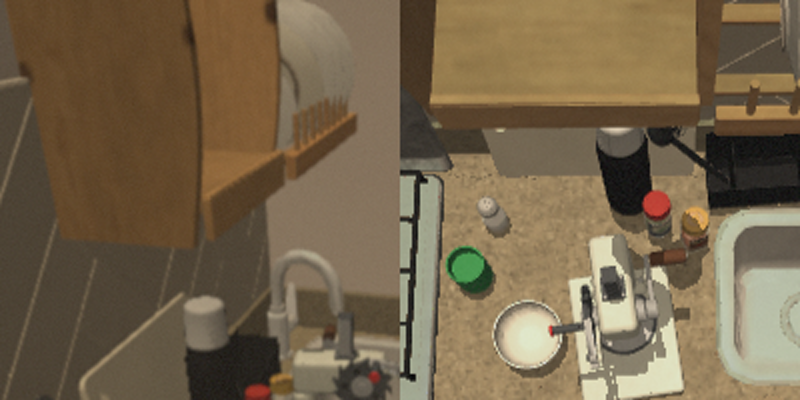

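The shelf's front-left lower corner shows at side (164,118) and top (138,62). That puts it about 0.47 m up at x≈0.75, so I stay low near the knob.

```bash
python3 - <<'E'
from h import *
s=imaging.capture("side");t=imaging.capture("top")
for a,b in(((163.5,118.5),(137.5,62)),((202,90),(267.5,62)),((189,195),(248.5,102)),((200,188.5),(267.5,110))): print(np.round(T(s,t,a,b)[0],3),T(s,t,a,b)[1][0])
st=r.sense();d=np.array([.47,-.05,.38])-st["tcp_pos"];print(d@np.array(st["ee_rot"]))
E
```

```text
[0.753 0.221 0.464] 0.0008371928821043034
[ 0.749 -0.077  0.466] 0.0001478969030643866
[ 0.799 -0.023  0.106] 0.0001847364898865252
[ 0.775 -0.084  0.102] 0.002842823482864141
[ 0.66161234 -0.15282296  0.0025503 ]
```

>>> apply_moves([
  [[0.039,-0.009,0],0],
  [[0.039,-0.009,0],0],
  [[0.039,-0.009,0],0],
  [[0.039,-0.009,0],0],
  [[0.039,-0.009,0],0],
])

```text
time_s: 3.35
tcp_pos: [0.2967, 0.3945, 0.3827]
ee_rot: [[0.142, -0.99, 0.0], [-0.99, -0.142, 0.0], [-0.0, -0.0, -1.0]]
wrist_force: [0.9, -0.5, 0.1]
gripper_width: 0.691
gripper_force: 0.0
```

>>> apply_moves([
  [[0.039,-0.009,0],0],
  [[0.039,-0.009,0],0],
  [[0.039,-0.009,0],0],
  [[0.039,-0.009,0],0],
  [[0.039,-0.009,0],0],
])

```text
time_s: 3.77
tcp_pos: [0.3681, 0.2075, 0.383]
ee_rot: [[0.143, -0.99, 0.001], [-0.99, -0.143, 0.001], [-0.001, -0.001, -1.0]]
wrist_force: [-0.2, 0.1, 0.4]
gripper_width: 0.691
gripper_force: 0.0
```

>>> apply_moves([
  [[0.039,-0.009,0],0],
  [[0.039,-0.009,0],0],
  [[0.039,-0.009,0],0],
  [[0.039,-0.009,0],0],
  [[0.039,-0.009,0],0],
])

```text
time_s: 4.18
tcp_pos: [0.4399, 0.0206, 0.3831]
ee_rot: [[0.142, -0.99, 0.001], [-0.99, -0.142, 0.001], [-0.0, -0.001, -1.0]]
wrist_force: [1.0, 0.2, 0.6]
gripper_width: 0.691
gripper_force: 0.0
```

>>> apply_moves([
  [[0.039,-0.009,0],0],
  [[0.039,-0.009,0],0],
  [[0,0,0.03],0],
  [[0,0,0.03],0],
  [[0,0,0.03],0],
])

```text
time_s: 4.6
tcp_pos: [0.4686, -0.0532, 0.2917]
ee_rot: [[0.139, -0.99, 0.001], [-0.99, -0.139, 0.001], [-0.0, -0.001, -1.0]]
wrist_force: [-0.1, 1.2, -1.2]
gripper_width: 0.692
gripper_force: 0.0
```

>>> apply_moves([
  [[0,0,0.025],0],
  [[0,0,0],0],
  [[0,0,0],0],
])

```text
time_s: 4.85
tcp_pos: [0.4682, -0.0524, 0.2674]
ee_rot: [[0.141, -0.99, -0.002], [-0.99, -0.141, -0.001], [0.001, 0.002, -1.0]]
wrist_force: [1.6, -0.8, 0.2]
gripper_width: 0.689
gripper_force: 0.0
```

```bash
python3 - <<'E'
from h import *
s=imaging.capture("side");t=imaging.capture("top")
st=r.sense();E=np.array(st["ee_rot"]);p=np.array(st["tcp_pos"])
print(p,E.tolist(),st["joints"])
k=np.array([.671,-.041,.222]);print("to knob",(k-[0,0,.0])@E-p@E)
print("proj TCP",proj(s,p),proj(t,p))
cv2.imwrite("pics/v1.png",np.hstack([cv2.resize(s["frame"][120:250,160:300],(560,520)),cv2.resize(t["frame"][95:225,190:250],(240,520))]))
E
```

```text
[ 0.46977572 -0.05197705  0.26968943] [[0.1406895365347957, -0.9900462708675887, 0.0038517334806668266], [-0.9900535116227622, -0.14069121028983067, -0.00016574263102800093], [0.0007059979188819408, -0.0037901040044257634, -0.9999925683116722]] [ 1.34892733e+01  4.90538964e+00 -1.55560195e+01  6.48914699e-02
 -6.93262174e+01 -5.42424307e+00]
to knob [ 0.01740861 -0.20058497  0.04846232]
proj TCP [284.78626175 157.63542878] [258.1490975  195.78608849]
```

>>> apply_moves([
  [[0.0035,-0.04,0],0],
  [[0.0035,-0.04,0],0],
  [[0.0035,-0.04,0],0],
  [[0.0035,-0.04,0],0],
  [[0.0034,-0.0406,0],0],
])

```text
time_s: 5.37
tcp_pos: [0.6723, -0.0412, 0.2704]
ee_rot: [[0.14, -0.99, 0.005], [-0.99, -0.14, 0.0], [0.001, -0.005, -1.0]]
wrist_force: [0.3, 0.5, 1.2]
gripper_width: 0.691
gripper_force: 0.0
```

>>> apply_moves([
  [[0,0,0],0],
  [[0,0,0],0],
])

```text
time_s: 5.53
tcp_pos: [0.6716, -0.0409, 0.2663]
ee_rot: [[0.14, -0.99, -0.001], [-0.99, -0.14, -0.0], [0.0, 0.001, -1.0]]
wrist_force: [-0.4, -1.3, 0.2]
gripper_width: 0.688
gripper_force: 0.0
```

```bash
python3 - <<'E'
from h import *
s=imaging.capture("side");t=imaging.capture("top")
st=r.sense();p=np.array(st["tcp_pos"]);print(p,np.round(st["wrist_force"],1))
print("proj TCP",proj(s,p),proj(t,p),"knob",proj(s,[.671,-.041,.222]),proj(t,[.671,-.041,.222]))
cv2.imwrite("pics/v1.png",np.hstack([cv2.resize(s["frame"][130:230,180:280],(400,400),interpolation=2),cv2.resize(t["frame"][80:180,200:300],(400,400),interpolation=2)]))
E
```

```text
[ 0.66969682 -0.04133704  0.26897441] [ 0.1 -0.4  1.4]
proj TCP [224.69526569 153.70774488] [253.64179602 123.56489662] knob [224.6086154 166.5373632] [253.78736363 128.51987342]
```

View pics/v1.png

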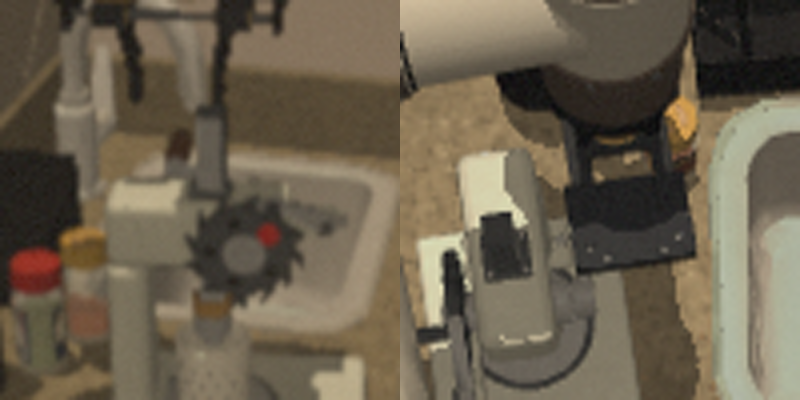

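Side view: the fingertips at (133,95) and (216,110) straddle the knob at (178,145). I'll descend and close.

>>> apply_moves([
  [[0,0,0.033],0],
  [[0,0,0.033],0],
  [[0,0,0],0],
  [[0,0,0],0],
])

```text
time_s: 5.97
tcp_pos: [0.6681, -0.0417, 0.2026]
ee_rot: [[0.14, -0.99, -0.001], [-0.99, -0.14, -0.001], [0.001, 0.001, -1.0]]
wrist_force: [-0.5, 0.4, 0.8]
gripper_width: 0.685
gripper_force: 0.0
```

>>> apply_moves([
  [[0,0,0],0],
  [[0,0,0],0],
  [[0,0,0],0],
  [[0,0,0],0],
  [[0,0,0],0],
], hand=0.015)

```text
time_s: 6.38
tcp_pos: [0.6699, -0.0414, 0.2027]
ee_rot: [[0.139, -0.99, 0.002], [-0.99, -0.139, 0.0], [0.0, -0.002, -1.0]]
wrist_force: [1.1, 0.4, 0.3]
gripper_width: 0.396
gripper_force: 0.0
```

```bash
python3 - <<'E'
from h import *
s=imaging.capture("side");st=r.sense()
print({k:np.round(st[k],3).tolist() for k in("time_s","tcp_pos","wrist_force","moment","gripper_width","gripper_force")})
cv2.imwrite("pics/s1.png",s["frame"])
E
```

```text
{'time_s': 6.433, 'tcp_pos': [0.67, -0.041, 0.202], 'wrist_force': [0.133, 0.323, -0.214], 'moment': [0.052, -0.01, 0.019], 'gripper_width': 0.349, 'gripper_force': 0.0}
```

>>> apply_moves([
  [[0,0,0],0],
  [[0,0,0],0],
  [[0,0,0],0],
  [[0,0,0],0],
])

```text
time_s: 6.77
tcp_pos: [0.6721, -0.041, 0.2023]
ee_rot: [[0.14, -0.99, 0.006], [-0.99, -0.14, 0.0], [0.001, -0.006, -1.0]]
wrist_force: [4.6, -0.4, -0.9]
gripper_width: 0.246
gripper_force: 30.0
```

>>> apply_moves([
  [[0,-0.0008,0.0025],0],
  [[0,-0.0007,0.0026],0],
  [[0,-0.0006,0.0026],0],
  [[0,-0.0005,0.0026],0],
  [[0,0,0],0],
])

```text
time_s: 7.18
tcp_pos: [0.674, -0.0409, 0.1956]
ee_rot: [[0.141, -0.99, 0.007], [-0.99, -0.141, -0.001], [0.002, -0.007, -1.0]]
wrist_force: [-0.1, 1.5, 10.5]
gripper_width: 0.241
gripper_force: 30.0
```

```bash
python3 - <<'E'
from h import *
s=imaging.capture("side");cv2.imwrite("pics/s2.png",s["frame"])
st=[r.sense()]
print({k:np.round(st[0][k],4).tolist() for k in("time_s","tcp_pos","wrist_force","gripper_width","gripper_force")})
a=cv2.imread("pics/s0.png")[150:230,200:270]
cv2.imwrite("pics/v2.png",cv2.resize(np.hstack([a,s["frame"][150:230,200:270]]),(800,457),interpolation=2))
E
```

```text
{'time_s': 7.2333, 'tcp_pos': [0.674, -0.0409, 0.1956], 'wrist_force': [-0.9941, 1.8255, 11.1923], 'gripper_width': 0.2448, 'gripper_force': 29.9893}
```

View pics/v2.png

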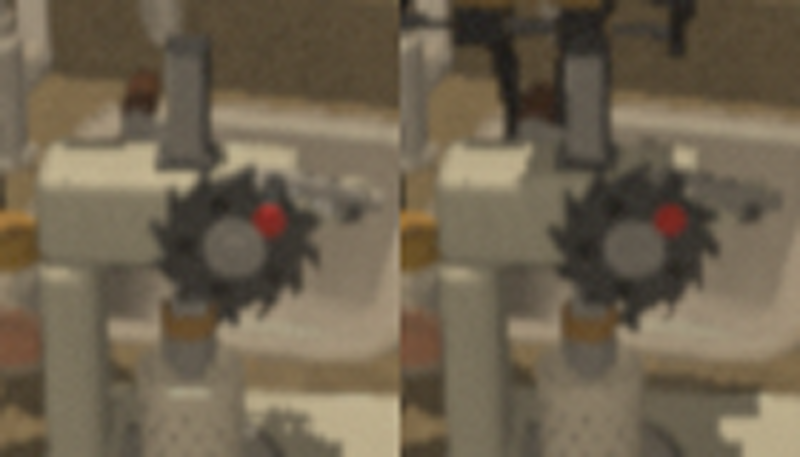

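The wheel has turned on by about 0.1 rad, going by the TCP's 7 mm drop. I'll add a little more.

>>> apply_moves([
  [[0,-0.0003,0.002],0],
  [[0,-0.0002,0.002],0],
  [[0,0,0],0],
])

```text
time_s: 7.48
tcp_pos: [0.6748, -0.0408, 0.192]
ee_rot: [[0.141, -0.99, 0.008], [-0.99, -0.141, -0.001], [0.002, -0.008, -1.0]]
wrist_force: [-0.5, 1.4, 11.9]
gripper_width: 0.243
gripper_force: 30.0
```

```bash
python3 - <<'E'
from h import *
P=[];z=[]
s=imaging.capture("side");st=r.sense();z.append(st["tcp_pos"])
print(np.round(st["tcp_pos"],4),np.round(st["wrist_force"],1))
g=lambda f:cv2.resize(cv2.cvtColor(f[170:218,218:266],cv2.COLOR_BGR2GRAY),None,fx=4,fy=4,interpolation=2)
c=((241-218)*4,(193-170)*4)
def pol(f):
    q=cv2.warpPolar(g(f),(64,720),c,64,cv2.WARP_POLAR_LINEAR).astype(float);return q[:,36:60]
a=pol(cv2.imread("pics/s0.png"))
def rot(b):
    best=[]
    for k in range(-80,81):
        bb=np.roll(b,k,0);sel=np.r_[60:560]  # lower/left half away from pawl (deg 30..280)
        A=a[sel]-a[sel].mean();B=bb[sel]-bb[sel].mean();best.append((A*B).sum()/np.sqrt((A*A).sum()*(B*B).sum()))
    k=np.argmax(best)-80;return k*.5*np.pi/180,max(best)
for n in("s1","s2"):print(n,rot(pol(cv2.imread(f"pics/{n}.png"))))
print("now",rot(pol(s["frame"])));cv2.imwrite("pics/s3.png",s["frame"])
E
```

```text
[ 0.6748 -0.0408  0.192 ] [-0.3  1.5 10.9]
s1 (np.float64(0.0), np.float64(0.9033615287935172))
s2 (np.float64(0.06981317007977318), np.float64(0.863524538837982))
now (np.float64(0.09599310885968812), np.float64(0.8429267433012563))
```

>>> apply_moves([
  [[0,0,0],0],
  [[0,0,0],0],
  [[0,0,0],0],
  [[0,0,0],0],
  [[0,0,0],0],
], hand=0.055)

```text
time_s: 7.95
tcp_pos: [0.6721, -0.0411, 0.1864]
ee_rot: [[0.139, -0.99, -0.002], [-0.99, -0.139, -0.0], [-0.0, 0.002, -1.0]]
wrist_force: [-0.5, -0.8, 0.3]
gripper_width: 0.538
gripper_force: 0.0
```

>>> apply_moves([
  [[0,0,-0.038],0],
  [[0,0,-0.038],0],
  [[0,0.03,-0.02],0],
  [[0,0.03,-0.02],0],
  [[0,0.03,-0.02],0],
])

```text
time_s: 8.37
tcp_pos: [0.5824, -0.0537, 0.3234]
ee_rot: [[0.139, -0.99, -0.001], [-0.99, -0.139, -0.0], [-0.0, 0.001, -1.0]]
wrist_force: [-0.6, -0.0, -0.6]
gripper_width: 0.632
gripper_force: 0.0
```

```bash
python3 - <<'E'
from h import *
s=imaging.capture("side");t=imaging.capture("top");st=r.sense()
print(st["time_s"],np.round(st["tcp_pos"],4),np.round(st["wrist_force"],1),st["gripper_width"])
for n in("pawl_pin","pawl_pivot","shaft_axis","crank_knob"):
    for p in(s,t):print(n,[(np.round(np.array(x["at"])*[512,384],1).tolist(),round(x["confidence"],2)) for x in models.place_of(p,n)[:2]])
cv2.imwrite("pics/v3.png",np.hstack([cv2.resize(s["frame"][150:220,210:280],(400,400),interpolation=2),cv2.resize(t["frame"][110:210,180:280],(400,400),interpolation=2)]))
def red(p,w):
    f=p["frame"][w[2]:w[3],w[0]:w[1]].astype(float);m=np.clip(f[...,2]-np.maximum(f[...,0],f[...,1])-25,0,None)
    v,u=np.mgrid[w[2]:w[3],w[0]:w[1]];return (u*m).sum()/m.sum(),(v*m).sum()/m.sum(),m.max()
a=red(s,(238,256,178,198));b=red(t,(190,201,160,171));print(a,b)
x,e=T(s,t,a[:2],b[:2]);print(x,e); y=np.array([-.139,.99,0]);g=x-.018*y;print("pin",g,(g-[0,0,.0187]-st["tcp_pos"])@np.array(st["ee_rot"]))
E
```

```text
8.4667 [ 0.5818 -0.0545  0.329 ] [ 1.5 -0.1  1.5] 0.6326793074908041
pawl_pin [([247.3, 184.3], 0.53)]
pawl_pin [([200.8, 166.3], 0.62)]
pawl_pivot [([261.3, 190.8], 0.83)]
pawl_pivot [([204.0, 182.6], 0.72)]
shaft_axis []
shaft_axis [([257.2, 153.0], 0.77)]
crank_knob [([223.2, 169.2], 0.77)]
crank_knob []
(np.float64(246.85844370860926), np.float64(187.74503311258277), np.float64(65.0)) (np.float64(nan), np.float64(nan), np.float64(0.0))
[nan nan nan] [np.float64(nan), np.float64(nan)]
pin [nan nan nan] [nan nan nan]<stdin>:9: RuntimeWarning: invalid value encountered in scalar divide
```

View pics/v3.png

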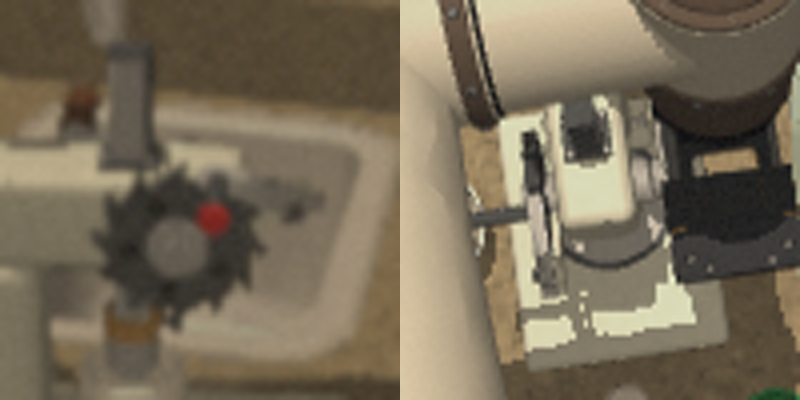

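```bash
python3 - <<'E'
from h import *
s=imaging.capture("side");t=imaging.capture("top")
g=np.array([.5635,.103,.236]);print(proj(s,g),proj(t,g))
print("pin net",T(s,t,(247.3,184.3),(200.8,166.3)));print("pivot net",T(s,t,(261.3,190.8),(204,182.6)))
# pin line in top by dark profile
f=cv2.cvtColor(t["frame"],cv2.COLOR_BGR2GRAY)
for c in range(199,210,2):print(c,f[158:172,c])
x=T(s,t,(247.4,188.3),(195.5,165.2));print(x)
E
```

```text
[247.19982931 185.4477805 ] [201.98688217 164.54845755]
pin net (array([0.5601166 , 0.10571347, 0.24086432]), [np.float64(0.0025993152511659522), np.float64(0.0025993152511661283)])
pivot net (array([0.51825221, 0.099021  , 0.22012374]), [np.float64(0.0027082783352387974), np.float64(0.0027082783352387926)])
199 [124 173 213 156 140  76  83  73  70 128 150 111 116 106]
201 [123 125 128 124 102  79  85  72  64 100  74  73  80  79]
203 [138 134 137 133  98  81  81  70  82 129  77  74  77  84]
205 [141 137 127 117 109  85  76  67  95 137 141 136 138 145]
207 [205 198 189 141  77  82  74  83 155 144 134 122 115 125]
209 [210 208 203 127  80  81  78 120 210 211 211 212 211 210]
(array([0.56047723, 0.12074435, 0.23635855]), [np.float64(0.001231776048981344), np.float64(0.0012317760489816132)])
```

>>> apply_moves([
  [[-0.0395,-0.0005,0],0],
  [[-0.0395,-0.0005,0],0],
  [[-0.0395,-0.0005,0],0],
  [[-0.0395,-0.0007,0],0],
  [[0,0,0],0],
])

```text
time_s: 9.38
tcp_pos: [0.5632, 0.1088, 0.3226]
ee_rot: [[0.145, -0.989, -0.0], [-0.989, -0.145, 0.001], [-0.001, 0.0, -1.0]]
wrist_force: [-0.1, -1.1, 0.2]
gripper_width: 0.632
gripper_force: 0.0
```

>>> apply_moves([
  [[0,0,0.03],0],
  [[0,0,0.02],0],
  [[0,0,0],0],
], hand=0.04)

```text
time_s: 9.63
tcp_pos: [0.5612, 0.1031, 0.2682]
ee_rot: [[0.139, -0.99, -0.01], [-0.99, -0.139, -0.002], [0.001, 0.01, -1.0]]
wrist_force: [-1.5, -0.8, -0.9]
gripper_width: 0.498
gripper_force: 0.0
```

```bash
python3 - <<'E'
from h import *
s=imaging.capture("side")
P=[];
for i in range(4):
    imaging.capture("side");P.append(r.sense()["tcp_pos"])
p=np.mean(P,0);st=r.sense();print(st["time_s"],p,st["gripper_width"],np.round(st["joints"],1))
print("proj pinch",proj(s,p+[0,0,-.0187]),proj(s,[p[0],p[1],.236]))
cv2.imwrite("pics/v4.png",cv2.resize(s["frame"][110:220,200:310],(550,550),interpolation=2))
E
```

```text
9.8833 [0.56448636 0.10309286 0.27433878] 0.4660033365827121 [ 26.5  15.1  -2.1   0.  -72.6 -18.6]
proj pinch [246.91215907 179.58158962] [246.87084428 185.42899563]
```

View pics/v4.png

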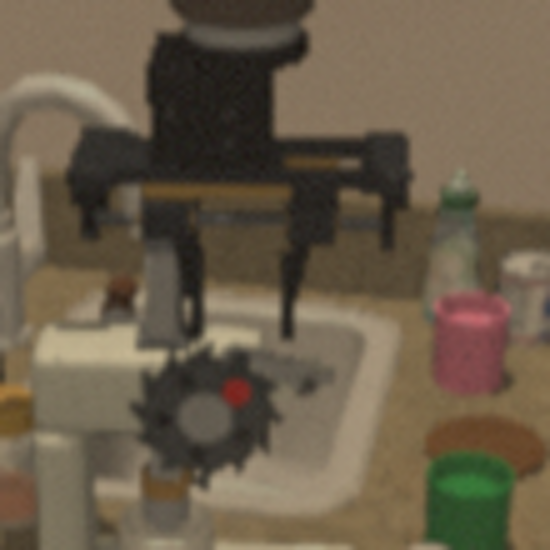

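Side view: the fingertips at (239,177) and (258,177) straddle the pin, whose red disc is at (247,188). I'll descend and close.

>>> apply_moves([
  [[0,0,0.03],0],
  [[0,0,0.024],0],
  [[0,0,0],0],
  [[0,0,0],0],
])

```text
time_s: 10.22
tcp_pos: [0.5639, 0.1029, 0.2197]
ee_rot: [[0.139, -0.99, -0.0], [-0.99, -0.139, -0.001], [0.001, 0.0, -1.0]]
wrist_force: [0.3, -0.5, 0.7]
gripper_width: 0.461
gripper_force: 0.0
```

>>> apply_moves([
  [[0,0,0],0],
  [[0,0,0],0],
  [[0,0,0],0],
  [[0,0,0],0],
], hand=0.02)

```text
time_s: 10.55
tcp_pos: [0.5642, 0.1035, 0.2206]
ee_rot: [[0.139, -0.99, 0.002], [-0.99, -0.139, 0.001], [-0.001, -0.002, -1.0]]
wrist_force: [-0.6, 1.0, 0.2]
gripper_width: 0.266
gripper_force: 0.0
```

>>> apply_moves([
  [[0,0,0],0],
  [[0,0,0],0],
  [[0,0,0],0],
], hand=0.01)

```text
time_s: 10.8
tcp_pos: [0.5637, 0.1033, 0.2194]
ee_rot: [[0.139, -0.99, 0.0], [-0.99, -0.139, 0.0], [-0.0, -0.0, -1.0]]
wrist_force: [0.6, 0.0, 0.1]
gripper_width: 0.136
gripper_force: 0.4
```

>>> apply_moves([
  [[0,0,0],0],
  [[0,0,0],0],
])

```text
time_s: 10.97
tcp_pos: [0.5637, 0.1033, 0.2194]
ee_rot: [[0.139, -0.99, 0.0], [-0.99, -0.139, -0.0], [0.0, -0.0, -1.0]]
wrist_force: [-0.7, -0.3, 0.9]
gripper_width: 0.126
gripper_force: 30.0
```

>>> apply_moves([
  [[0,0.0007,-0.0018],0],
  [[0,0.0008,-0.0018],0],
  [[0,0,0],0],
])

```text
time_s: 11.22
tcp_pos: [0.5624, 0.1032, 0.2226]
ee_rot: [[0.139, -0.99, 0.001], [-0.99, -0.139, 0.0], [-0.0, -0.001, -1.0]]
wrist_force: [2.9, 0.0, -4.2]
gripper_width: 0.126
gripper_force: 30.0
```

>>> apply_moves([
  [[0,0.0009,-0.0018],0],
  [[0,0.0009,-0.0018],0],
  [[0,0,0],0],
])

```text
time_s: 11.47
tcp_pos: [0.5605, 0.1029, 0.2268]
ee_rot: [[0.139, -0.99, 0.001], [-0.99, -0.139, 0.0], [-0.0, -0.001, -1.0]]
wrist_force: [3.2, -1.1, -3.0]
gripper_width: 0.123
gripper_force: 30.0
```

>>> apply_moves([
  [[0,0.0022,-0.0032],0],
  [[0,0.0023,-0.0032],0],
  [[0,0.0042,-0.0042],0],
  [[0,0.0045,-0.0038],0],
  [[0,0,0],0],
])

```text
time_s: 11.88
tcp_pos: [0.5479, 0.1012, 0.243]
ee_rot: [[0.14, -0.99, 0.004], [-0.99, -0.14, 0.001], [-0.001, -0.004, -1.0]]
wrist_force: [5.0, 0.2, 0.4]
gripper_width: 0.131
gripper_force: 30.0
```

>>> apply_moves([
  [[0,0.0051,-0.0031],0],
  [[0,0.0053,-0.0023],0],
  [[0,0.0057,-0.0016],0],
  [[0,0.0058,-0.0009],0],
  [[0,0,0],0],
])

```text
time_s: 12.3
tcp_pos: [0.5281, 0.0986, 0.253]
ee_rot: [[0.14, -0.99, 0.01], [-0.99, -0.14, 0.002], [-0.001, -0.01, -1.0]]
wrist_force: [5.5, -0.3, 7.0]
gripper_width: 0.125
gripper_force: 30.0
```

>>> apply_moves([
  [[0,0.0055,-0.0015],0],
  [[0,0.0058,-0.0005],0],
  [[0,0,0],0],
])

```text
time_s: 12.55
tcp_pos: [0.5158, 0.0969, 0.2539]
ee_rot: [[0.14, -0.99, 0.007], [-0.99, -0.14, 0.002], [-0.001, -0.007, -1.0]]
wrist_force: [3.3, 2.0, 6.8]
gripper_width: 0.123
gripper_force: 30.0
```

>>> apply_moves([
  [[0,0.0056,0.001],0],
  [[0,0.0055,0.002],0],
  [[0,0,0],0],
])

```text
time_s: 12.8
tcp_pos: [0.5032, 0.0952, 0.2491]
ee_rot: [[0.14, -0.99, 0.002], [-0.99, -0.14, 0.001], [-0.001, -0.002, -1.0]]
wrist_force: [0.4, 3.2, 7.3]
gripper_width: 0.129
gripper_force: 30.0
```

>>> apply_moves([
  [[0,0.0055,0.0018],0],
  [[0,0.0055,0.0024],0],
  [[0,0,0],0],
])

```text
time_s: 13.05
tcp_pos: [0.4918, 0.0937, 0.243]
ee_rot: [[0.139, -0.99, -0.001], [-0.99, -0.139, 0.001], [-0.001, 0.001, -1.0]]
wrist_force: [2.1, 3.1, 1.3]
gripper_width: 0.124
gripper_force: 30.0
```

```bash
python3 - <<'E'
from h import *
s=imaging.capture("side");st=r.sense();print(np.round(st["tcp_pos"],4),np.round(st["wrist_force"],1))
cv2.imwrite("pics/v5.png",cv2.resize(s["frame"][140:240,200:300],(500,500),interpolation=2))
E
```

```text
[0.4919 0.0937 0.2431] [3.5 3.8 1.1]
```

View pics/v5.png

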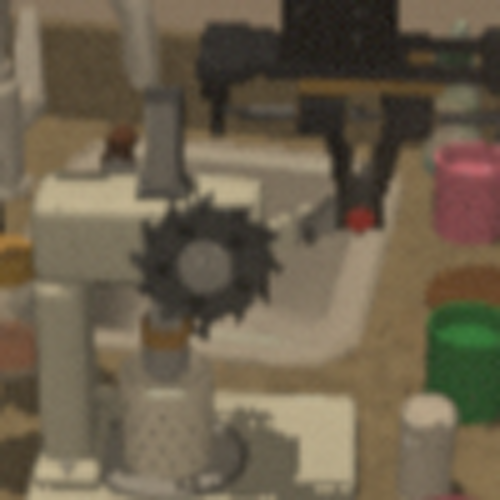

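The pawl lies to the front with its red disc at (272,184). Releasing.

>>> apply_moves([
  [[0,0,0],0],
  [[0,0,0],0],
  [[0,0,0],0],
  [[0,0,0],0],
], hand=0.04)

```text
time_s: 13.43
tcp_pos: [0.4915, 0.0925, 0.2427]
ee_rot: [[0.139, -0.99, -0.003], [-0.99, -0.139, -0.002], [0.001, 0.004, -1.0]]
wrist_force: [0.1, -0.1, 0.7]
gripper_width: 0.347
gripper_force: 0.0
```

>>> apply_moves([
  [[0,0,-0.03],0],
  [[0,0,-0.03],0],
  [[0,0,-0.03],0],
  [[0,0,0],0],
  [[0,0,0],0],
])

```text
time_s: 13.85
tcp_pos: [0.4928, 0.0932, 0.335]
ee_rot: [[0.139, -0.99, 0.002], [-0.99, -0.139, 0.001], [-0.001, -0.002, -1.0]]
wrist_force: [-0.8, 0.5, 0.4]
gripper_width: 0.458
gripper_force: 0.0
```

```bash
python3 - <<'E'
from h import *
s=imaging.capture("side");t=imaging.capture("top");st=r.sense();p=np.array(st["tcp_pos"]);E=np.array(st["ee_rot"])
print(p,np.round(st["wrist_force"],1),([.58,-.0535,.33]-p)@E)
f=s["frame"].astype(int);m=(f[...,2]-np.maximum(f[...,0],f[...,1]))>50;m[:,:235]=0;m[:150]=0;m[200:]=0;m[:,282:]=0
v,u=np.nonzero(m);print("red",u.mean(),v.mean(),len(u))
for n in("pawl_pin","crank_knob"):
    for q in(s,t):print(n,[(np.round(np.array(x["at"])*[512,384],1).tolist(),round(x["confidence"],2)) for x in models.place_of(q,n)[:2]])
print(proj(s,[.674,-.0405,.209]),proj(t,[.674,-.0405,.209]))
E
```

```text
[0.49172233 0.09295022 0.33235119] [-0.7 -0.6  0.4] [ 0.15728052 -0.06711258  0.00221001]
red 272.7692307692308 184.84615384615384 13
pawl_pin [([241.9, 238.3], 0.55), ([272.5, 183.4], 0.52)]
pawl_pin [([207.2, 190.0], 0.58)]
crank_knob [([223.3, 171.1], 0.64)]
crank_knob [([255.7, 124.1], 0.73)]
[223.80205798 169.98441956] [253.67914889 128.94610572]
```

>>> apply_moves([
  [[0.0393,-0.0132,0],0],
  [[0.0393,-0.0132,0],0],
  [[0.0393,-0.0132,0],0],
  [[0.0393,-0.0132,0],0],
  [[0,-0.0143,0.005],0],
], hand=0.06)

```text
time_s: 14.57
tcp_pos: [0.5818, -0.0587, 0.3285]
ee_rot: [[0.133, -0.991, -0.0], [-0.991, -0.133, -0.002], [0.002, 0.0, -1.0]]
wrist_force: [-0.3, 0.4, 0.1]
gripper_width: 0.678
gripper_force: 0.0
```

>>> apply_moves([
  [[0,-0.032,0.02],0],
  [[0,-0.0315,0.02],0],
  [[0,-0.0315,0.02],0],
  [[0,0,0],0],
  [[0,0,0],0],
])

```text
time_s: 14.98
tcp_pos: [0.6749, -0.0397, 0.2632]
ee_rot: [[0.139, -0.99, -0.009], [-0.99, -0.139, -0.001], [-0.0, 0.009, -1.0]]
wrist_force: [0.2, -0.5, 0.6]
gripper_width: 0.69
gripper_force: 0.0
```

```bash
python3 - <<'E'
from h import *
P=[]
for i in range(4):
    s=imaging.capture("side");P.append(r.sense()["tcp_pos"])
p=np.mean(P,0);E=np.array(r.sense()["ee_rot"]);print(p,r.sense()["gripper_width"],([.674,-.0405,.19]-p)@E)
E
```

```text
[ 0.67476293 -0.04001479  0.26892891] 0.6878597175078245 [0.00034278 0.00107068 0.07892608]
```

>>> apply_moves([
  [[0,0.0005,0.039],0],
  [[0,0.0005,0.039],0],
  [[0,0,0],0],
  [[0,0,0],0],
])

```text
time_s: 15.52
tcp_pos: [0.6727, -0.0404, 0.1909]
ee_rot: [[0.139, -0.99, -0.002], [-0.99, -0.139, -0.001], [0.001, 0.002, -1.0]]
wrist_force: [0.3, -0.4, 0.1]
gripper_width: 0.692
gripper_force: 0.0
```

>>> apply_moves([
  [[0,0,0],0],
  [[0,0,0],0],
  [[0,0,0],0],
  [[0,0,0],0],
  [[0,0,0],0],
], hand=0.015)

```text
time_s: 15.93
tcp_pos: [0.6744, -0.0399, 0.1919]
ee_rot: [[0.139, -0.99, 0.002], [-0.99, -0.139, 0.0], [0.0, -0.002, -1.0]]
wrist_force: [0.7, -0.3, 0.1]
gripper_width: 0.398
gripper_force: 0.0
```

>>> apply_moves([
  [[0,0,0],0],
  [[0,0,0],0],
  [[0,0,0],0],
  [[0,0,0],0],
  [[0,0,0],0],
])

```text
time_s: 16.35
tcp_pos: [0.6746, -0.0399, 0.1908]
ee_rot: [[0.139, -0.99, 0.001], [-0.99, -0.139, 0.0], [0.0, -0.001, -1.0]]
wrist_force: [1.3, -0.2, 0.3]
gripper_width: 0.241
gripper_force: 30.0
```

>>> apply_moves([
  [[0,0.0012,-0.0051],0],
  [[0,0.0017,-0.005],0],
  [[0,0.002,-0.0048],0],
  [[0,0.0023,-0.0047],0],
  [[0,0,0],0],
])

```text
time_s: 16.77
tcp_pos: [0.6686, -0.0407, 0.21]
ee_rot: [[0.139, -0.99, 0.005], [-0.99, -0.139, 0.001], [-0.0, -0.005, -1.0]]
wrist_force: [5.3, 0.0, -1.9]
gripper_width: 0.247
gripper_force: 30.0
```

>>> apply_moves([
  [[0,0.0027,-0.0045],0],
  [[0,0.003,-0.0043],0],
  [[0,0.0034,-0.004],0],
  [[0,0.0036,-0.0038],0],
  [[0,0,0],0],
])

```text
time_s: 17.18
tcp_pos: [0.658, -0.0422, 0.2281]
ee_rot: [[0.139, -0.99, 0.011], [-0.99, -0.139, 0.001], [0.0, -0.011, -1.0]]
wrist_force: [8.5, 0.6, -0.2]
gripper_width: 0.244
gripper_force: 30.0
```

>>> apply_moves([
  [[0,0.0039,-0.0035],0],
  [[0,0.0041,-0.0033],0],
  [[0,0.0044,-0.0028],0],
  [[0,0.0046,-0.0026],0],
  [[0,0,0],0],
])

```text
time_s: 17.6
tcp_pos: [0.6442, -0.0441, 0.2425]
ee_rot: [[0.14, -0.99, 0.02], [-0.99, -0.14, 0.002], [0.001, -0.02, -1.0]]
wrist_force: [12.9, 1.0, 1.3]
gripper_width: 0.24
gripper_force: 30.0
```

>>> apply_moves([
  [[0,0.0041,-0.0034],0],
  [[0,0.0042,-0.0031],0],
  [[0,0.0044,-0.0027],0],
  [[0,0.0046,-0.0023],0],
  [[0,0,0],0],
])

```text
time_s: 18.02
tcp_pos: [0.6262, -0.0466, 0.2537]
ee_rot: [[0.14, -0.99, 0.018], [-0.99, -0.14, 0.002], [0.001, -0.018, -1.0]]
wrist_force: [9.8, 2.4, 1.3]
gripper_width: 0.245
gripper_force: 30.0
```

```bash
python3 - <<'E'
from h import *
s=imaging.capture("side");st=r.sense();print(np.round(st["tcp_pos"],4),np.round(st["wrist_force"],1))
a=cv2.imread("pics/s0.png")[150:220,205:275]
cv2.imwrite("pics/v6.png",cv2.resize(np.hstack([a,s["frame"][150:220,205:275]]),(800,400),interpolation=2))
E
```

```text
[ 0.6262 -0.0466  0.2537] [10.4  1.9  1.1]
```

View pics/v6.png

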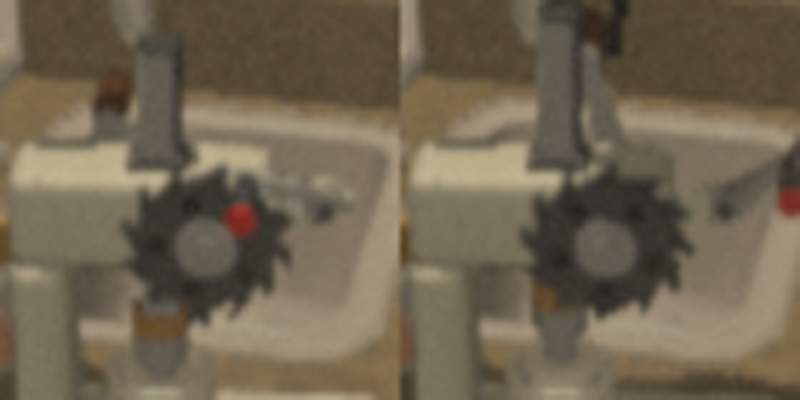

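>>> apply_moves([
  [[0,0.0049,-0.0022],0],
  [[0,0.0051,-0.0018],0],
  [[0,0.0051,-0.0013],0],
  [[0,0.0052,-0.0009],0],
  [[0,0,0],0],
])

```text
time_s: 18.48
tcp_pos: [0.6058, -0.0494, 0.2597]
ee_rot: [[0.14, -0.99, 0.017], [-0.99, -0.14, 0.002], [0.001, -0.017, -1.0]]
wrist_force: [9.8, 1.4, 1.4]
gripper_width: 0.243
gripper_force: 30.0
```

>>> apply_moves([
  [[0,0.004,-0.0003],0],
  [[0,0.004,0],0],
  [[0,0,0],0],
])

```text
time_s: 18.73
tcp_pos: [0.5986, -0.0504, 0.2603]
ee_rot: [[0.14, -0.99, 0.019], [-0.99, -0.14, 0.002], [0.001, -0.019, -1.0]]
wrist_force: [10.9, 1.1, 0.7]
gripper_width: 0.245
gripper_force: 30.0
```

>>> apply_moves([
  [[0,0.002,0],0],
  [[0,0.002,0],0],
  [[0,0.002,0],0],
  [[0,0,0],0],
])

```text
time_s: 19.07
tcp_pos: [0.5931, -0.0512, 0.2603]
ee_rot: [[0.14, -0.99, 0.019], [-0.99, -0.14, 0.002], [0.001, -0.019, -1.0]]
wrist_force: [11.6, 1.5, 2.0]
gripper_width: 0.245
gripper_force: 30.0
```

>>> apply_moves([
  [[0,0.0015,0.0002],0],
  [[0,0.0015,0.0002],0],
  [[0,0,0],0],
])

```text
time_s: 19.32
tcp_pos: [0.5904, -0.0516, 0.2601]
ee_rot: [[0.14, -0.99, 0.02], [-0.99, -0.14, 0.002], [0.001, -0.02, -1.0]]
wrist_force: [12.7, 0.5, 1.0]
gripper_width: 0.238
gripper_force: 30.0
```

>>> apply_moves([
  [[0,0.0015,0.0003],0],
  [[0,0.0005,0],0],
  [[0,0,0],0],
])

```text
time_s: 19.57
tcp_pos: [0.5888, -0.0518, 0.2599]
ee_rot: [[0.14, -0.99, 0.021], [-0.99, -0.14, 0.002], [0.001, -0.021, -1.0]]
wrist_force: [12.3, 1.5, 1.4]
gripper_width: 0.241
gripper_force: 30.0
```

>>> apply_moves([
  [[0,0.001,0.0002],0],
  [[0,0.001,0.0002],0],
  [[0,0,0],0],
])

```text
time_s: 19.82
tcp_pos: [0.5868, -0.0521, 0.2596]
ee_rot: [[0.14, -0.99, 0.021], [-0.99, -0.14, 0.002], [0.001, -0.021, -1.0]]
wrist_force: [11.8, 1.7, 2.5]
gripper_width: 0.243
gripper_force: 30.0
```

>>> apply_moves([
  [[0,0.001,0.0002],0],
  [[0,0.001,0.0002],0],
  [[0,0,0],0],
])

```text
time_s: 20.07
tcp_pos: [0.585, -0.0523, 0.2593]
ee_rot: [[0.14, -0.99, 0.021], [-0.99, -0.14, 0.002], [0.001, -0.021, -1.0]]
wrist_force: [11.9, 1.6, 1.8]
gripper_width: 0.239
gripper_force: 30.0
```

>>> apply_moves([
  [[0,0.001,0.0002],0],
  [[0,0.001,0.0002],0],
  [[0,0,0],0],
])

```text
time_s: 20.32
tcp_pos: [0.5829, -0.0526, 0.259]
ee_rot: [[0.14, -0.99, 0.021], [-0.99, -0.14, 0.002], [0.001, -0.021, -1.0]]
wrist_force: [12.5, 1.8, 1.9]
gripper_width: 0.244
gripper_force: 30.0
```

>>> apply_moves([
  [[0,0.001,0.0003],0],
  [[0,0.001,0.0002],0],
  [[0,0,0],0],
])

```text
time_s: 20.57
tcp_pos: [0.5811, -0.0529, 0.2585]
ee_rot: [[0.14, -0.99, 0.022], [-0.99, -0.14, 0.002], [0.001, -0.022, -1.0]]
wrist_force: [12.7, 1.4, 2.5]
gripper_width: 0.24
gripper_force: 30.0
```

```bash
python3 - <<'E'
from h import *
s=imaging.capture("side");st=r.sense();print(np.round(st["tcp_pos"],4),np.round(st["wrist_force"],1))
cv2.imwrite("pics/v7.png",cv2.resize(s["frame"][150:240,205:275],(622,600)[:2],interpolation=2))
E
```

```text
[ 0.5811 -0.0528  0.2585] [12.9  0.5  1.9]
```

View pics/v7.png

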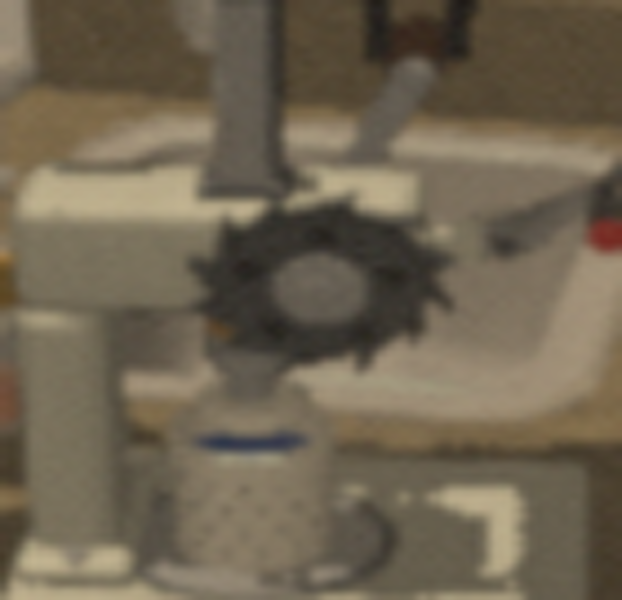

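The collar, brass at (229,199), is nearly up under the head, and the mould stands as before. I'll continue in small steps and watch the force.

>>> apply_moves([
  [[0,0.001,0.0003],0],
  [[0,0.001,0.0003],0],
  [[0,0,0],0],
])

```text
time_s: 20.87
tcp_pos: [0.581, -0.0529, 0.2585]
ee_rot: [[0.141, -0.99, 0.026], [-0.99, -0.141, 0.002], [0.001, -0.026, -1.0]]
wrist_force: [16.6, 2.0, 1.6]
gripper_width: 0.246
gripper_force: 30.0
```

>>> apply_moves([
  [[0,0.001,0.0003],0],
  [[0,0.001,0.0003],0],
  [[0,0,0],0],
])

```text
time_s: 21.12
tcp_pos: [0.5808, -0.0529, 0.2585]
ee_rot: [[0.141, -0.99, 0.031], [-0.99, -0.141, 0.003], [0.002, -0.031, -1.0]]
wrist_force: [19.9, 2.0, 1.3]
gripper_width: 0.24
gripper_force: 30.0
```

>>> apply_moves([
  [[0,0,0],0],
  [[0,0,0],0],
  [[0,0,0],0],
  [[0,-0.002,-0.0005],0],
  [[0,-0.002,-0.0005],0],
])

```text
time_s: 21.53
tcp_pos: [0.581, -0.0529, 0.2585]
ee_rot: [[0.141, -0.99, 0.021], [-0.99, -0.141, 0.002], [0.001, -0.021, -1.0]]
wrist_force: [8.5, 2.5, 3.4]
gripper_width: 0.243
gripper_force: 30.0
```

>>> apply_moves([
  [[0,-0.002,0],0],
  [[0,-0.002,0],0],
  [[0,0,0],0],
])

```text
time_s: 21.78
tcp_pos: [0.5813, -0.0529, 0.2583]
ee_rot: [[0.14, -0.99, 0.012], [-0.99, -0.14, 0.001], [0.001, -0.012, -1.0]]
wrist_force: [3.4, 3.3, 8.3]
gripper_width: 0.244
gripper_force: 30.0
```

>>> apply_moves([
  [[0,0,-0.002],0],
  [[0,0,0],0],
  [[0,0,0],0],
  [[0,0,0],0],
  [[0,0,0],0],
], hand=0.06)

```text
time_s: 22.2
tcp_pos: [0.5765, -0.0537, 0.2556]
ee_rot: [[0.139, -0.99, -0.003], [-0.99, -0.139, -0.0], [-0.0, 0.003, -1.0]]
wrist_force: [-0.2, -0.8, 0.5]
gripper_width: 0.535
gripper_force: 0.0
```

>>> apply_moves([
  [[0,0,0],0],
  [[0,0,0],0],
])

```text
time_s: 22.37
tcp_pos: [0.577, -0.0536, 0.256]
ee_rot: [[0.139, -0.99, -0.001], [-0.99, -0.139, -0.0], [0.0, 0.001, -1.0]]
wrist_force: [-0.1, -0.8, -0.2]
gripper_width: 0.656
gripper_force: 0.0
```

>>> apply_moves([
  [[0,0,-0.02],0],
  [[0,0,-0.02],0],
  [[0,0,-0.02],0],
  [[0,0,-0.02],0],
  [[0,0,0],0],
])

```text
time_s: 22.78
tcp_pos: [0.579, -0.0539, 0.3411]
ee_rot: [[0.139, -0.99, 0.008], [-0.99, -0.139, -0.001], [0.002, -0.008, -1.0]]
wrist_force: [0.9, -1.8, -0.1]
gripper_width: 0.687
gripper_force: 0.0
```

```bash
python3 - <<'E'
from h import *
s=imaging.capture("side");st=r.sense();print(st["time_s"],np.round(st["tcp_pos"],4),np.round(st["wrist_force"],1),st["gripper_width"])
cv2.imwrite("pics/v8.png",cv2.resize(s["frame"][130:240,195:305],(600,600),interpolation=2))
E
```

```text
22.8333 [ 0.5782 -0.0536  0.3387] [-0.4 -0.3 -0.6] 0.6885712614220264
```

View pics/v8.png

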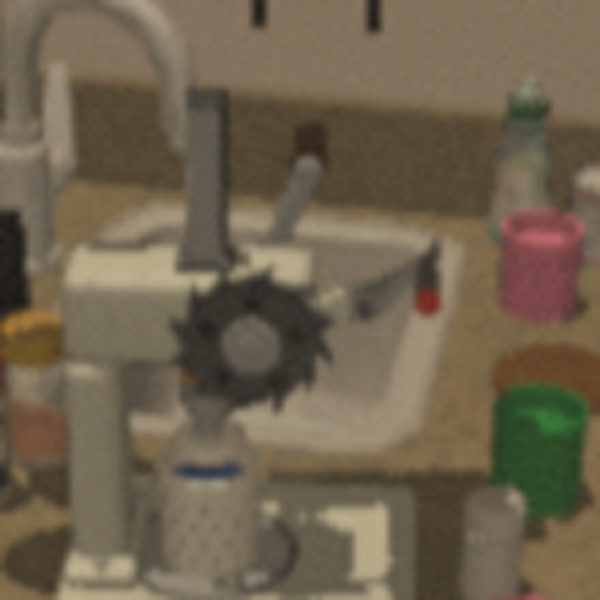

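The gripper is clear, the pawl lies to the front at (273,185), the crank is at rest and the mould is upright. I'm handing in.

```bash
python3 -c "
from station import r
print(r.finish_job())"
```

```text
the job is handed in; nothing more can be done
None
```

I opened the press and handed the job in at about 23 s (verdict not shown): pawl thrown to the front, collar wound up until the knob force rose at the stop ring, mould upright where it stood, gripper clear.

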